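# Brush out the sprung flask cradle, then press the flask home in it and hold it down

## Task

Take the brush from its stand and brush out the inside of the sprung flask cradle: twice put the bristles through the ring right down to the floor of the well and draw them back up to the ring, then put the brush back in its stand. Then set the larger of the two stoppered round flasks upright into the cradle's ring, leaving the other things on the bench alone, and press it down until the sprung ring is fully down at its stop. Do not let go: finish while your gripper is still on the flask, holding the ring fully down.

Things in the scene. Friction and masses are not known exactly. Their poses are not given: they have to be found in the camera images.
- cradle: Sprung flask cradle, fixed to the bench: a grey disc 120 mm across and 10 mm thick, with a short steel tube (inner diameter 60 mm, top 35 mm above the bench) on it, a coil spring round the tube, and above it an aluminium ring. Origin at the centre of the disc's underside, on the bench; z up. Fixed near it: hotplate and tall retort stand on the left, jar of tall rods 0.7 m ahead.
- well_floor (a point): Centre of the floor of the cradle's well (top of the grey disc), 10 mm above the bench, on the cradle's axis. The well is open from here up to the ring's mouth, 70 mm higher while the ring is up; its narrowest place is the ring's hole, 50 mm across.
- ring_mouth (a point): Centre of the top rim of the sprung aluminium ring; moves down with the ring. Ring up: 80 mm above the bench; ring fully down: 55 mm. Outer diameter 90 mm. The seat inside is a cone, 66 mm across at this height narrowing to 50 mm at 18 mm lower; the larger flask's bulb centres itself in it, its flat bottom coming to rest about 23 mm below this point.
- ring (a joint): Travel of the sprung ring: 0 is fully up (as the spring leaves it), 0.025 m is fully down at its stop. The spring needs about 5 N to start and 13 N to be fully down, so that the flask's own weight does not lower it; it springs back when let go.
- stand: Brush stand, fixed to the bench: a white plastic disc 80 mm across and 8 mm thick with an upright tube, 70 mm high above the bench, inner diameter 36 mm, flaring to 48 mm at the mouth. Origin at the centre of its underside, on the bench; z up. The two flasks stand between it and the cradle.
- brush_handle (a point): Middle of the brush's handle, the place to grip it. The brush is loose and stands upright, bristles down, in the stand's tube. It is 170 mm long, 50 g: from the tip upwards white bristle head 50 mm long and 25 mm across, thin wire 6 mm thick, wooden handle from 80 to 170 mm, 16 mm thick. This point is 125 mm above the tip; z runs from tip to handle.
- brush_tip (a point): Centre of the flat lower end of the brush's bristle head. In the stand it rests on the stand's floor, 8 mm above the bench.
- big_flask_mid (a point): The larger round stoppered flask (volumetric flask), loose, at half its height: 167 mm tall, round bulb 61 mm across with a flat bottom, straight neck 20 mm thick from 66 to 150 mm above the bottom, stopper 26 mm across on top, about 0.17 kg. This point is 83.5 mm above its bottom, on the axis, in the neck; z up.
- small_flask_mid (a point): The smaller flask of the same kind, 153 mm tall, bulb 53 mm across, neck 18 mm; to be left alone. This point is 76.5 mm above its bottom.
- capped_bottle: Small plastic bottle with a black screw cap, loose, 48 mm across, 102 mm tall; to be left alone. Origin at the centre of its underside.
- sample_vial: Small capped vial, loose, 23 mm across, 46 mm tall; to be left alone. Origin at the centre of its underside.

How it is judged:
On the way, in this order (a step that is already met when the one before it is completed fails the run):
1. the bristles are down at the floor of the well (tip within 15 mm of it) (z of brush_tip in the frame of well_floor below 0.015 m and horizontal distance between brush_tip and well_floor below 0.03 m), for 0.02 s.
2. they are drawn up in the well (tip 45 mm or more above its floor) (z of brush_tip in the frame of well_floor above 0.045 m and horizontal distance between brush_tip and well_floor below 0.03 m), for 0.02 s.
3. they are down at the floor a second time (all of step 1), for 0.02 s.
4. they are drawn up a second time (all of step 2), for 0.02 s.
5. the brush is back in its stand and let go (z of brush_tip in the frame of stand below 0.025 m and horizontal distance between brush_tip and stand below 0.02 m and contact force between the fingers and brush below 0.05 N), for 0.2 s.
6. the larger flask stands in the ring and the ring is pressed fully down (value of joint ring above 0.02 m and horizontal distance between big_flask_mid and ring_mouth below 0.012 m and contact force between big_flask and cradle above 4 N), for 0.3 s.
At the end, for the whole second after the job is handed in: The gripper still holds or presses the larger flask, which sits upright (within 0.15 rad) and centred (within 12 mm) in the ring's seat, bearing on it with more than 4 N, and the ring is held down at least 20 of its 25 mm; the brush stands in its stand, its tip inside the tube (all of step 6 and contact force between the fingers and big_flask above 1 N and z of big_flask_mid in the frame of ring_mouth below 0.08 m and angle between big_flask_mid's own z axis and vertical below 0.15 rad and linear speed of big_flask below 0.02 m/s and z of brush_tip in the frame of stand below 0.025 m and horizontal distance between brush_tip and stand below 0.02 m); the arm keeps its last pose, push and grip.
It fails at once if the larger flask is tipped far over (angle between big_flask_mid's own z axis and vertical above 0.6 rad).
It fails at once if a thing that should be left alone is moved by more than 30 mm (distance of any of small_flask_mid, capped_bottle, sample_vial from where it was at the start of the episode above 0.03 m).
It also fails if it takes over 72 s, if anything falls off the work surface, if the arm or the gripper's body presses on something with over 40 N, if the wrist force passes 120 N, or if a joint passes its speed limit or range.

## Robot

A 7-joint arm with a two-finger parallel gripper is mounted at the origin on a cart in front of the work surface, level with it; the furniture and walls round the work are solid. World frame = base frame: x ahead of the robot, y to its left, z up, the work surface at z = 0. Lengths are in m, angles in rad, forces in N, time in s.
With the tool pointing down it reaches from about 0.425 to 0.875 m from the base axis. Payload 8.4 kg.
Tool frame: the origin (TCP) lies midway between the tips of the shut fingers; the grasp point (between the pads) lies 19 mm behind it (env.tcp_to_grasp is the distance from the TCP to the grasp point, in m); z points along the fingers, y is the line along which they close (so a half turn about z gives the same grasp; the last joint's range is limited). The gripper opens to 87 mm and grips with 3 to 60 N. Pads are 19 mm wide; open, the fingers measure 117 mm over their backs; the gripper's body (75 mm by 190 mm) begins 51 mm behind the grasp point.
Start: joints at [-0.099, 0.333, 0.04, 1.465, -0.013, 1.343, -0.059], TCP at [0.65, -0, 0.223] pointing down, gripper open.
Joint ranges: [-2.58, 2.58], [-0.38, 2.09], [-1.3, 1.39], [0.25, 2.4], [-1.5, 4.64], [0.08, 2.09], [-2.65, 2.65]. Speed limits (rad/s): [2.22, 2.22, 2.79, 2.79, 3.14, 3.14, 3.14].

## Interface

Orientations are given as a unit quaternion [w, x, y, z].
In Python, from workcell import env, cams gives the robot as it stands.
- The arm moves only by the tool send_rows, never from a script. Its argument "rows" is a list that holds one entry, the list of rows, each a list of 6 numbers: the shift along the tool's x, y, z in m, then the turn, a rotation vector about the tool's x, y, z in degrees. A call has 1 to 12 rows; each row shifts and turns the commanded pose from where the row before left it, along the tool's axes as they then stand; what a row does not reach is not made up. A row lasts 1/12 s, in which the tool goes at most 41.7 mm and 7.16 degrees, less where a joint would pass 70% of its speed; a pose out of reach is approached as far as the arm can. A call is refused whole if a number of a shift passes 0.0417 or a number of a turn 7.16, either way. A call with a gripper value outside its range is refused whole. "gripper" is the finger opening in m, from 0 to 0.087, set as the call begins (left out, the last holds). The fingers move at their own pace and stop on an object; the grip force is fixed at half the most. Time passes only in rows, so rows that do not move let the fingers close. It gives the time, the measured TCP pose, the force, the opening and the grip force at its end, in the units of the state.
- env.get_state(): the state, without advancing time (a new reading comes with each control period).
- cams.capture(name): name is "scene" or "side" or "wrist"; returns a dict with "frame" (480x640x3 uint8, red, green, blue), "fx", "fy", "cx", "cy" (pixels), "camera_from_world" (4x4, takes a point from world to camera coordinates). Camera axes: x right, y up, looking along -z (the intrinsics and any distortion apply to the point x, -y, -z); pixel columns grow to the right and rows downward; lengths in m; the calibration is good to about 2 mm. A picture is of the moment at which its call begins. There is no depth.
- env.close_job(): hands the job in; it is judged then, once.
The state is a dict: "clock": time; "joint_pos": joint angles; "joint_velocities": joint speeds; "tau": joint torques, N m; "ee_pos": TCP position; "orientation": TCP orientation; "wrist_force": force on the tool from outside, world axes, zero at the start; "moment": the same for the moment, N m; "gripper_width": opening from 0.0 (shut) to 1.0 (fully open); "gripper_force": force on a finger pad.
Only numpy, scipy, OpenCV 4.12 (cv2) and the standard library are available. Lean on these libraries where they do the work, as an engineer would, in place of code of your own. Each camera call takes 0.05 s, during which the arm holds its last target. There are 200 camera calls.

## Working session

There is one attempt and no reset: what is moved stays moved. The work goes in short steps, Python scripts to look and compute and a tool call to move; the robot and the scene stay as the last step left them, time stands still between calls to the robot, and variables do not carry over. Pictures are saved under pics/ and viewed, at most 10 in all, crops included, and the job is handed in when it is done.

Besides the shell and the picture viewer there is one more tool, called after "Request:" as name(argument=value, ...), one argument or row to a line, values as JSON. send_rows: Moves the arm, as the interface text tells. Its arguments: {"type":"object","properties":{"rows":{"type":"array"},"gripper":{"type":"number"}},"required":["rows"]}

```bash
ls && mkdir -p pics
cat > h.py <<'E'
import numpy as np, cv2
from workcell import env, cams
def ray(c,u,v):
    T=np.array(c["camera_from_world"]);R=T[:3,:3];o=-R.T@T[:3,3]
    d=np.array([(u-c["cx"])/c["fx"],-(v-c["cy"])/c["fy"],-1.])
    d=R.T@d;return o,d/np.linalg.norm(d)
def onz(c,u,v,z):
    o,d=ray(c,u,v);return o+d*(z-o[2])/d[2]
def tri(r1,r2):
    A=np.zeros((3,3));b=np.zeros(3)
    for o,d in(r1,r2):
        P=np.eye(3)-np.outer(d,d);A+=P;b+=P@o
    p=np.linalg.solve(A,b);return p,[np.linalg.norm(np.cross(p-o,d)) for o,d in(r1,r2)]
def proj(c,p):
    T=np.array(c["camera_from_world"]);q=T[:3,:3]@np.array(p)+T[:3,3]
    return c["cx"]+c["fx"]*q[0]/-q[2],c["cy"]-c["fy"]*q[1]/-q[2]
def save(c,n): cv2.imwrite(f"pics/{n}.png",c["frame"][:,:,::-1])
E
python3 - <<'E'
from h import *
import pickle
d={}
for n in("scene","side","wrist"):
    c=cams.capture(n);d[n]=c;save(c,n+"0");print(n,[k for k in c],c["fx"],ray(c,320,240))
pickle.dump(d,open("c0.pkl","wb"))
s=env.get_state();print(s["ee_pos"],s["orientation"],s["wrist_force"],env.tcp_to_grasp)
E
```

```text
pics
scene ['frame', 'fx', 'fy', 'cx', 'cy', 'camera_from_world'] 516.3468453877146 (array([-0.10061248, -0.67168314,  0.45257574]), array([ 0.72906011,  0.55336107, -0.40281866]))
side ['frame', 'fx', 'fy', 'cx', 'cy', 'camera_from_world'] 568.6307628780805 (array([ 0.1891517 , -0.92043465,  0.56410028]), array([ 0.37110299,  0.77888396, -0.50559109]))
wrist ['frame', 'fx', 'fy', 'cx', 'cy', 'camera_from_world'] 355.88398374671607 (array([0.6509889 , 0.06645625, 0.38268946]), array([ 0.00436229, -0.25773366, -0.96620615]))
[ 6.49658789e-01 -3.96992921e-05  2.21868374e-01] [-4.04838130e-04  7.07119271e-01  7.07094024e-01 -4.62483519e-04] [-0.26490422 -0.75250637  0.50781667] 0.0187
```

View pics/scene0.png

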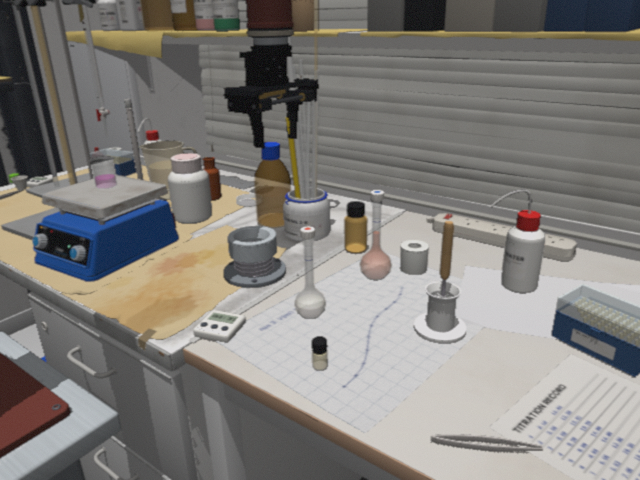

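View pics/side0.png

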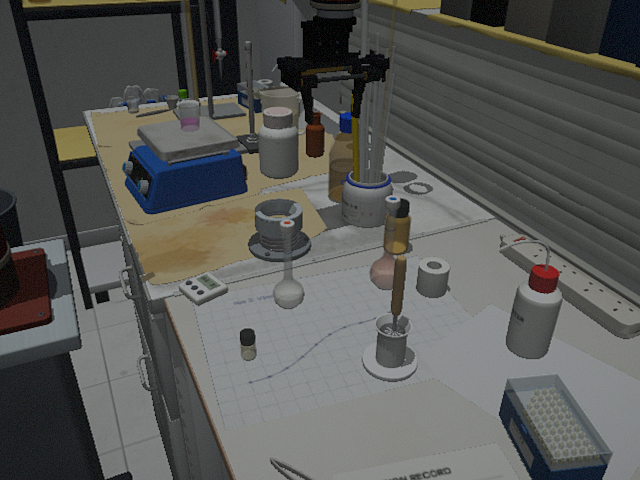

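View pics/wrist0.png

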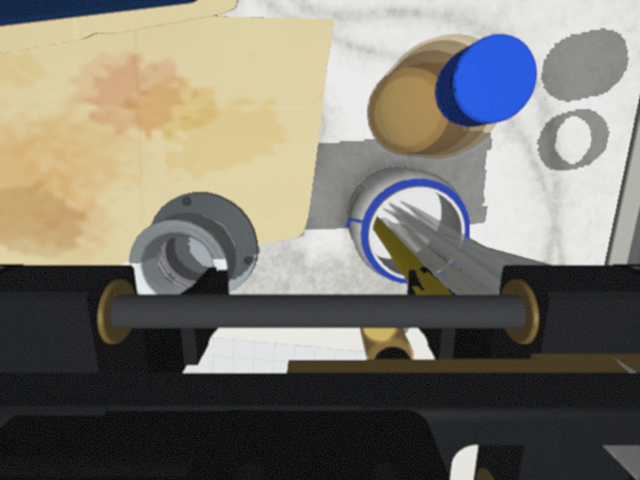

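The scene shows the cradle at (254,260), a pale flask at (309,300), a pink flask at (376,263), the brush and stand at (441,320), and the vial at (319,353). In the side view these are at (280,240), (288,290), (386,272), (391,355) and (248,345). The wrist view shows the cradle at about (190,255).

Run:
```python
from h import *
import pickle
d=pickle.load(open("c0.pkl","rb"));a,b=d["scene"],d["side"]
P={"paleTop":((308,230),(287.5,224)),"paleBulb":((310,303),(289,292)),"pinkTop":((377.5,193),(393,199)),"pinkBulb":((376,263),(386,272)),
"handTop":((448,217),(403.5,257)),"handBot":((444.5,277),(396.5,312)),"standmouth":((443,291),(394,324))}
for k,(p,q) in P.items():
    x,e=tri(ray(a,*p),ray(b,*q));print(k,x.round(4),np.round(e[0],4))
for k,z,p,q in(("stand",.008,(440.5,325),(390,361)),("cradledisc",.01,(254.5,269),(280,242.5)),("vialbase",0,(320,366),(248.5,357))):
    print(k,onz(a,*p,z).round(4),onz(b,*q,z).round(4))
# big crops
A=cv2.resize(a["frame"][180:350,200:480],None,fx=2.8,fy=2.8,interpolation=cv2.INTER_CUBIC)[:, :,::-1]
cv2.imwrite("pics/cropA.png",A)
B=cv2.resize(b["frame"][185:390,225:475],None,fx=2.9,fy=2.9,interpolation=cv2.INTER_CUBIC)[:, :,::-1]
cv2.imwrite("pics/cropB.png",B)
```

```text
paleTop [ 0.4696 -0.2164  0.1485] 0.0002
paleBulb [ 0.4711 -0.214   0.0191] 0.0006
pinkTop [ 0.6436 -0.2348  0.1635] 0.0009
pinkBulb [ 0.6402 -0.2377  0.0282] 0.0003
handTop [ 0.5529 -0.4062  0.1807] 0.0032
handBot [ 0.5507 -0.4076  0.0895] 0.0002
standmouth [ 0.5491 -0.4071  0.0676] 0.0013
stand [ 0.5472 -0.409   0.008 ] [ 0.5444 -0.4129  0.008 ]
cradledisc [ 0.5215 -0.042   0.01  ] [ 0.522  -0.0447  0.01  ]
vialbase [ 0.3681 -0.3108  0.    ] [ 0.3665 -0.3135  0.    ]
```

View pics/cropA.png

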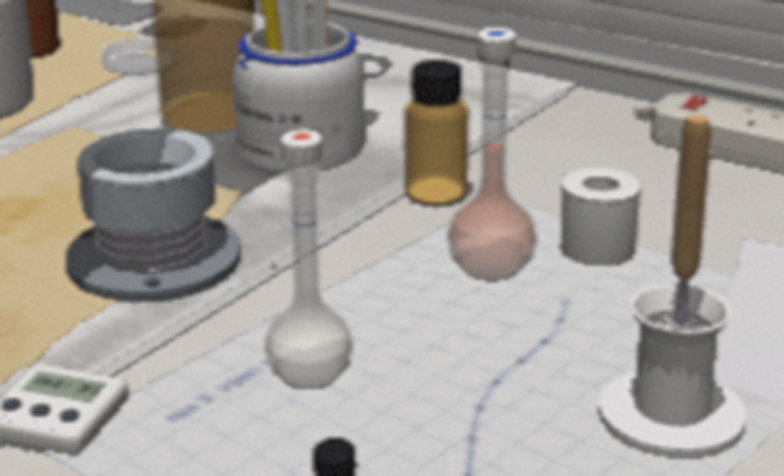

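View pics/cropB.png

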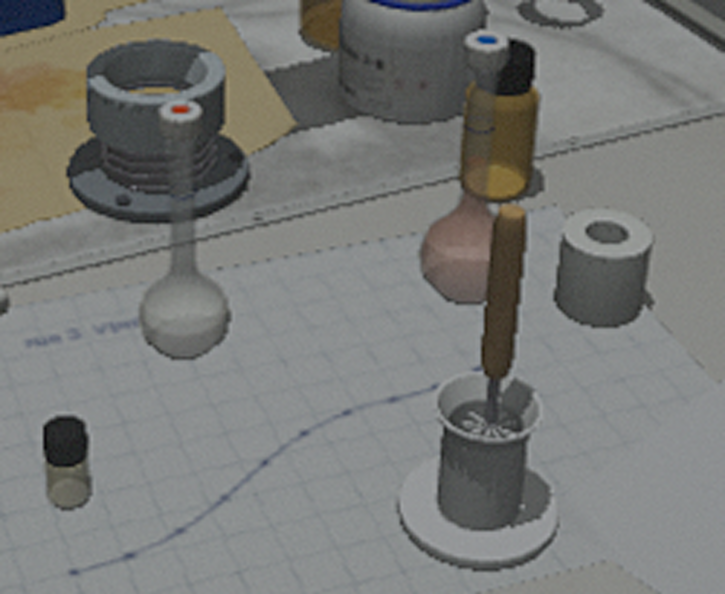

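The pink flask is the larger one (top about 164 mm against 149 mm), at (0.643,-0.236). The brush handle's middle is near (0.552,-0.407). I'll move over the brush now.

Request:
send_rows(
  rows=[
    [[0,-0.03,0,0,0,0],[-0.02,-0.03,0,0,0,0],[-0.038,-0.01,0,0,0,0],[-0.038,-0.01,0,0,0,0],[-0.038,-0.01,0,0,0,0],[-0.038,-0.008,0,0,0,0],[-0.038,0,0,0,0,0],[-0.038,0,0,0,0,0],[-0.038,0,0,0,0,0],[-0.038,0,0,0,0,0],[-0.038,0,0,0,0,0],[-0.03,0,0,0,0,0]],
  ],
  gripper=0.087,
)

```text
clock: 1.15
ee_pos: [0.5508, -0.3952, 0.2222]
orientation: [-0.0, 0.708, 0.707, -0.001]
wrist_force: [-0.6, -0.4, 0.5]
gripper_width: 0.999
gripper_force: 0.0
```

Request:
send_rows(
  rows=[
    [[-0.014,0,0,0,0,0],[0,0,0,0,0,0],[0,0,0,0,0,0]],
  ],
)

```text
clock: 1.4
ee_pos: [0.5517, -0.4061, 0.2218]
orientation: [-0.001, 0.708, 0.707, -0.0]
wrist_force: [-0.4, -0.2, -0.1]
gripper_width: 1.001
gripper_force: 0.0
```

Run:
```python
from h import *
import pickle
c=cams.capture("wrist");save(c,"wrist1");pickle.dump(c,open("w1.pkl","wb"))
print(env.get_state()["ee_pos"],env.get_state()["orientation"])
for p in((.552,-.407,.178),(.55,-.407,.09),(.546,-.41,.008),(.643,-.236,.165)):print(np.round(proj(c,p)))
```

```text
[ 0.55239251 -0.40469646  0.22214463] [-5.32440438e-04  7.06813164e-01  7.07399995e-01  3.39566853e-04]
[317. 261.]
[315. 228.]
[312. 213.]
[491. -60.]
```

View pics/wrist1.png

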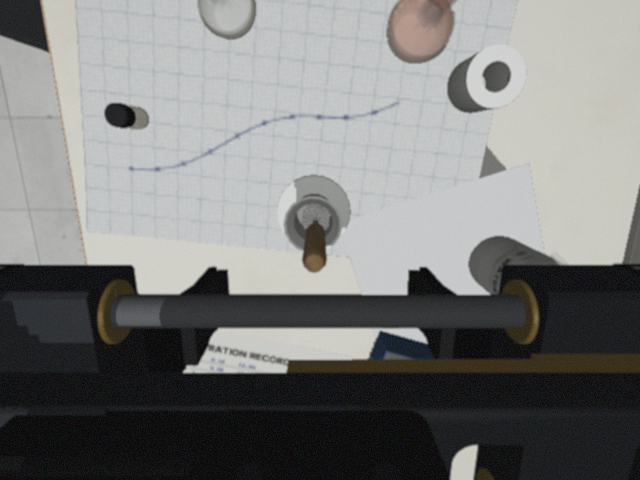

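The wrist view confirms the handle top at (315,260) and the stand disc at (314,211), both within 2 px of prediction. I'll descend and grip.

Request:
send_rows(
  rows=[
    [[0,-0.001,0.02,0,0,0],[0,0,0.02,0,0,0],[0,0,0.02,0,0,0],[0,0,0.02,0,0,0],[0,0,0.02,0,0,0],[0,0,0,0,0,0]],
  ],
)

```text
clock: 1.95
ee_pos: [0.5501, -0.4021, 0.1183]
orientation: [-0.003, 0.706, 0.708, -0.0]
wrist_force: [-1.1, 1.3, -0.5]
gripper_width: 1.001
gripper_force: 0.0
```

Request:
send_rows(
  rows=[
    [[0,0,0,0,0,0],[0,0,0,0,0,0],[0,0,0,0,0,0],[0,0,0,0,0,0],[0,0,0,0,0,0],[0,0,0,0,0,0],[0,0,0,0,0,0],[0,0,0,0,0,0]],
  ],
  gripper=0.0,
)

```text
clock: 2.62
ee_pos: [0.5509, -0.4061, 0.1227]
orientation: [0.0, 0.707, 0.707, -0.0]
wrist_force: [-0.1, 0.3, -0.1]
gripper_width: 0.48
gripper_force: 0.0
```

Request:
send_rows(
  rows=[
    [[0,0,0,0,0,0],[0,0,0,0,0,0],[0,0,0,0,0,0],[0,0,0,0,0,0],[0,0,0,0,0,0],[0,0,0,0,0,0],[0,0,0,0,0,0],[0,0,0,0,0,0]],
  ],
)

```text
clock: 3.28
ee_pos: [0.5509, -0.4059, 0.1225]
orientation: [-0.0, 0.707, 0.707, -0.0]
wrist_force: [-1.3, -0.8, -0.6]
gripper_width: 0.175
gripper_force: 30.0
```

Request:
send_rows(
  rows=[
    [[0,0,-0.01,0,0,0],[0,0,-0.02,0,0,0],[0,0,-0.02,0,0,0],[0,0,-0.02,0,0,0],[0,0,-0.02,0,0,0],[0,0,-0.02,0,0,0],[0,0,-0.01,0,0,0],[0,0,0,0,0,0]],
  ],
)

```text
clock: 3.95
ee_pos: [0.5519, -0.4068, 0.246]
orientation: [0.002, 0.707, 0.707, 0.001]
wrist_force: [-0.2, -0.2, -0.2]
gripper_width: 0.176
gripper_force: 30.0
```

Run:
```python
from h import *
import pickle
a=cams.capture("scene");b=cams.capture("side");p0=pickle.load(open("c0.pkl","rb"))
print(env.get_state()["ee_pos"])
for n,c in(("s2",a),("d2",b)):save(c,n)
# expected tip/handle
e=np.array(env.get_state()["ee_pos"])
for c in(a,b):print(np.round(proj(c,e-[0,0,.1145])),np.round(proj(c,e-[0,0,.035])))
A=cv2.resize(a["frame"][130:330,390:510],(360,600),interpolation=cv2.INTER_CUBIC)
B=cv2.resize(b["frame"][150:350,330:470],(420,600),interpolation=cv2.INTER_CUBIC)
cv2.imwrite("pics/c2.png",np.hstack([A,B])[:,:,::-1])
```

```text
[ 0.55091235 -0.4059195   0.24220998]
[445. 253.] [450. 202.]
[398. 289.] [404. 237.]
```

View pics/c2.png

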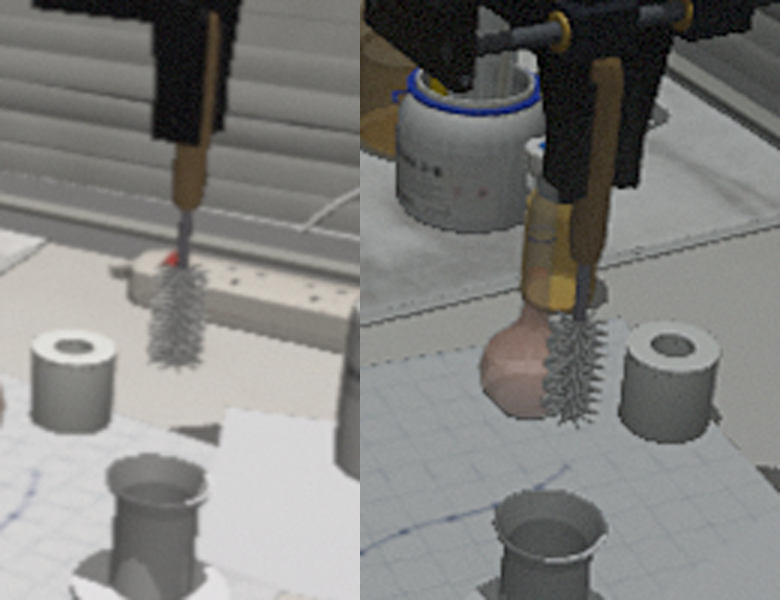

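The left part (scene) shows the bristle tip at about (448.7,250). The right part (side) shows it at about (400.7,289), so the brush hangs nearly upright.

Run:
```python
from h import *
import pickle
d=pickle.load(open("c0.pkl","rb"));a,b=d["scene"],d["side"]
print("tip",tri(ray(a,448.7,250),ray(b,400.7,288.5)))
print("hb",tri(ray(a,452,199),ray(b,406,236)))
print("ring",tri(ray(a,252.1,236),ray(b,278.8,210.9)),onz(a,252.1,236,.08),onz(b,278.8,210.9,.08))
print("stand mouth",onz(a,442.5,292,.07),onz(b,394,325,.07))
print("bottle",onz(a,355.5,249,.0),onz(b,397,252,.0))
```

```text
tip (array([ 0.55041904, -0.41146394,  0.13319361]), [np.float64(0.0013909808152052997), np.float64(0.0013909808152052518)])
hb (array([ 0.55189468, -0.40912188,  0.21084652]), [np.float64(0.0008158736770379108), np.float64(0.000815873677037855)])
ring (array([ 0.52212626, -0.04212509,  0.07732433]), [np.float64(0.0006461965325239768), np.float64(0.0006461965325238718)]) [ 0.51866345 -0.0453627   0.08      ] [ 0.51987175 -0.04827466  0.08      ]
stand mouth [ 0.5398982  -0.41087742  0.07      ] [ 0.5472091  -0.40972099  0.07      ]
bottle [ 0.72250417 -0.13929344  0.        ] [ 0.71827798 -0.15130001  0.        ]
```

Request:
send_rows(
  rows=[
    [[0.017,-0.001,0,0,0,0],[0.035,-0.003,0,0,0,0],[0.035,-0.003,0,0,0,0],[0.035,-0.003,0,0,0,0],[0.035,-0.003,0,0,0,0],[0.035,-0.003,0,0,0,0],[0.035,-0.003,0,0,0,0],[0.035,-0.003,0,0,0,0],[0.035,-0.003,0,0,0,0],[0.035,-0.003,0,0,0,0],[0.035,0,0,0,0,0]],
  ],
)

```text
clock: 4.97
ee_pos: [0.5215, -0.0374, 0.2411]
orientation: [-0.001, 0.707, 0.707, -0.001]
wrist_force: [1.2, -0.2, -1.4]
gripper_width: 0.178
gripper_force: 30.0
```

Request:
send_rows(
  rows=[
    [[0,0,0,0,0,0],[0,0,0,0,0,0],[0,0,0,0,0,0]],
  ],
)

```text
clock: 5.22
ee_pos: [0.5224, -0.0395, 0.2414]
orientation: [-0.0, 0.707, 0.707, -0.001]
wrist_force: [-0.3, -0.1, 0.2]
gripper_width: 0.174
gripper_force: 30.0
```

Run:
```python
from h import *
a=cams.capture("scene");b=cams.capture("side")
print(env.get_state()["ee_pos"])
A=cv2.resize(a["frame"][120:300,190:320],(390,540),interpolation=cv2.INTER_CUBIC)
B=cv2.resize(b["frame"][90:270,215:345],(390,540),interpolation=cv2.INTER_CUBIC)
cv2.imwrite("pics/c3.png",np.hstack([A,B])[:,:,::-1])
```

```text
[ 0.52265089 -0.04050165  0.24182774]
```

View pics/c3.png

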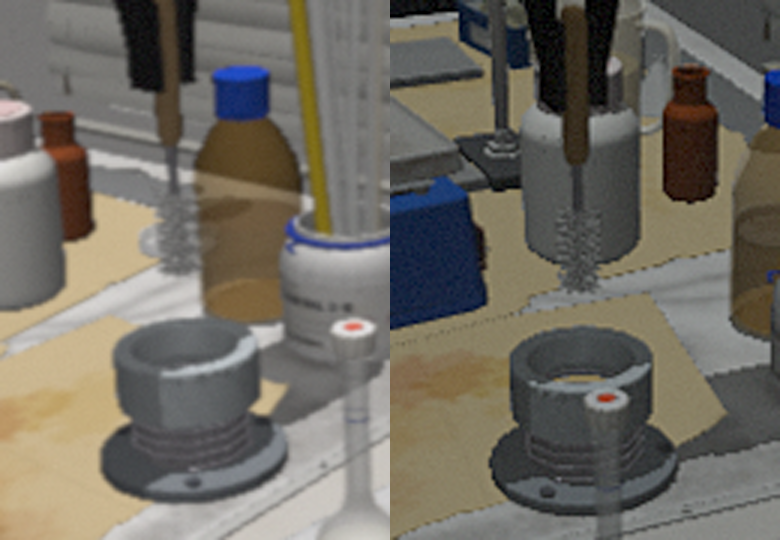

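The brush tip is at scene (250,210.7) and side (277.7,186.7), just above the ring mouth at scene (252,236.7) and side (279,211).

Run:
```python
from h import *
import pickle
d=pickle.load(open("c0.pkl","rb"));a,b=d["scene"],d["side"]
t,_=tri(ray(a,250,210.7),ray(b,277.7,186.7));r,_=tri(ray(a,252,236.7),ray(b,279,211));print(t,r)
for c in(a,b):
  q=[np.array(proj(c,p)) for p in([.5215,-.044,.08],[.5215,-.044,.128],[.5315,-.044,.08],[.5215,-.034,.08])];print(np.round(q,1))
```

```text
[ 0.52071626 -0.04340988  0.1276185 ] [ 0.52321196 -0.04043602  0.07557844]
[[252.6 235.3]
 [250.7 210.9]
 [256.4 233.6]
 [248.7 234.1]]
[[278.8 209.8]
 [278.1 186.1]
 [283.8 208.8]
 [276.8 207.5]]
```

Request:
send_rows(
  rows=[
    [[0,0,0.01,0,0,0],[0,0,0.02,0,0,0],[0,0,0.02,0,0,0],[0,0,0.02,0,0,0],[0,0,0,0,0,0]],
  ],
)

```text
clock: 5.73
ee_pos: [0.5204, -0.04, 0.1679]
orientation: [-0.002, 0.708, 0.707, -0.002]
wrist_force: [-0.8, -0.1, -1.2]
gripper_width: 0.175
gripper_force: 30.0
```

Request:
send_rows(
  rows=[
    [[0,0,0.015,0,0,0],[0,0,0.015,0,0,0],[0,0,0.012,0,0,0],[0,0,0,0,0,0],[0,0,0,0,0,0],[0,0,0,0,0,0]],
  ],
)

```text
clock: 6.23
ee_pos: [0.5235, -0.0392, 0.1315]
orientation: [0.0, 0.707, 0.707, 0.0]
wrist_force: [1.1, 0.8, -0.7]
gripper_width: 0.173
gripper_force: 30.0
```

Request:
send_rows(
  rows=[
    [[0,0,-0.015,0,0,0],[0,0,-0.02,0,0,0],[0,0,-0.02,0,0,0],[0,0,0,0,0,0],[0,0,0,0,0,0],[0,0,0,0,0,0]],
  ],
)

```text
clock: 6.73
ee_pos: [0.523, -0.039, 0.1857]
orientation: [0.0, 0.707, 0.707, 0.0]
wrist_force: [0.6, -0.3, -0.5]
gripper_width: 0.178
gripper_force: 30.0
```

Request:
send_rows(
  rows=[
    [[0,0,0.015,0,0,0],[0,0,0.02,0,0,0],[0,0,0.02,0,0,0],[0,0,0,0,0,0],[0,0,0,0,0,0],[0,0,0,0,0,0]],
  ],
)

```text
clock: 7.23
ee_pos: [0.5232, -0.039, 0.1312]
orientation: [0.0, 0.707, 0.707, 0.0]
wrist_force: [0.1, -0.0, 0.6]
gripper_width: 0.176
gripper_force: 30.0
```

Request:
send_rows(
  rows=[
    [[0,0,-0.015,0,0,0],[0,0,-0.02,0,0,0],[0,0,-0.02,0,0,0],[0,0,0,0,0,0],[0,0,0,0,0,0],[0,0,0,0,0,0]],
  ],
)

```text
clock: 7.73
ee_pos: [0.5231, -0.039, 0.1859]
orientation: [0.0, 0.707, 0.707, 0.0]
wrist_force: [0.1, -0.1, -1.4]
gripper_width: 0.176
gripper_force: 30.0
```

Request:
send_rows(
  rows=[
    [[0,0,-0.02,0,0,0],[0,0,-0.02,0,0,0],[0,0,-0.017,0,0,0],[0,0,0,0,0,0]],
  ],
)

```text
clock: 8.07
ee_pos: [0.5242, -0.039, 0.2453]
orientation: [0.001, 0.707, 0.707, 0.001]
wrist_force: [1.1, 0.1, -0.3]
gripper_width: 0.178
gripper_force: 30.0
```

Request:
send_rows(
  rows=[
    [[-0.017,0.001,0,0,0,0],[-0.035,0.003,0,0,0,0],[-0.035,0.003,0,0,0,0],[-0.035,0.003,0,0,0,0],[-0.035,0.003,0,0,0,0],[-0.035,0.003,0,0,0,0],[-0.035,0.003,0,0,0,0],[-0.035,0.003,0,0,0,0],[-0.035,0.003,0,0,0,0],[-0.035,0.003,0,0,0,0],[-0.035,0,0,0,0,0]],
  ],
)

```text
clock: 8.98
ee_pos: [0.5509, -0.4071, 0.2407]
orientation: [-0.001, 0.707, 0.707, -0.0]
wrist_force: [0.7, 0.2, -0.2]
gripper_width: 0.174
gripper_force: 30.0
```

Request:
send_rows(
  rows=[
    [[0,0,0,0,0,0],[0,0,0,0,0,0],[0,0,0,0,0,0]],
  ],
)

```text
clock: 9.23
ee_pos: [0.5507, -0.4055, 0.241]
orientation: [-0.001, 0.707, 0.707, -0.0]
wrist_force: [0.0, -0.0, 0.1]
gripper_width: 0.179
gripper_force: 30.0
```

Run:
```python
from h import *
a=cams.capture("scene");b=cams.capture("side")
print(env.get_state()["ee_pos"])
import cv2
for c,n in((a,"s2"),(b,"d2")):
    o=cv2.imread(f"pics/{n}.png")[:,:,::-1];x=slice(385,470);y=slice(200,330)
    print("diff",(np.abs(o[y,x].astype(int)-c["frame"][y,x]).max(2)>60).sum())
r=tri(ray(a,442.3,291),ray(b,393.7,325));t=tri(ray(a,448.7,250),ray(b,400.7,288.5));print(r,t)
for c in(a,b):print([np.round(proj(c,[.5465,-.41,z]),1) for z in(.07,.128)])
```

```text
[ 0.551449   -0.40437924  0.24188785]
diff 64
diff 76
(array([ 0.54905489, -0.4064948 ,  0.06647973]), [np.float64(0.0004181350916802899), np.float64(0.00041813509168021163)]) (array([ 0.55041904, -0.41146394,  0.13319361]), [np.float64(0.0013909808152052997), np.float64(0.0013909808152052518)])
[array([443.8, 290. ]), array([446.7, 254.9])]
[array([393.7, 325.3]), array([397.2, 290.8])]
```

The view is unchanged from just after the lift, so the brush pose in the grip held. I'll lower it back in.

Request:
send_rows(
  rows=[
    [[0,-0.002,0.01,0,0,0],[0,0,0.02,0,0,0],[0,0,0.02,0,0,0],[0,0,0,0,0,0],[0,0,0,0,0,0]],
  ],
)

```text
clock: 9.75
ee_pos: [0.5485, -0.4047, 0.1915]
orientation: [-0.001, 0.707, 0.707, -0.0]
wrist_force: [-0.1, 0.0, 0.6]
gripper_width: 0.177
gripper_force: 30.0
```

Request:
send_rows(
  rows=[
    [[0,0,0.015,0,0,0],[0,0,0.015,0,0,0],[0,0,0.015,0,0,0],[0,0,0.015,0,0,0],[0,0,0.007,0,0,0],[0,0,0,0,0,0],[0,0,0,0,0,0]],
  ],
)

```text
clock: 10.33
ee_pos: [0.5494, -0.4061, 0.1266]
orientation: [0.0, 0.707, 0.707, 0.0]
wrist_force: [1.2, -0.2, 0.3]
gripper_width: 0.173
gripper_force: 30.0
```

Request:
send_rows(
  rows=[
    [[0,0,0.002,0,0,0],[0,0,0,0,0,0],[0,0,0,0,0,0],[0,0,0,0,0,0],[0,0,0,0,0,0],[0,0,0,0,0,0],[0,0,0,0,0,0],[0,0,0,0,0,0],[0,0,0,0,0,0],[0,0,0,0,0,0],[0,0,0,0,0,0],[0,0,0,0,0,0]],
  ],
  gripper=0.087,
)

```text
clock: 11.33
ee_pos: [0.549, -0.406, 0.1235]
orientation: [-0.0, 0.707, 0.707, -0.0]
wrist_force: [0.7, -0.8, -0.4]
gripper_width: 0.969
gripper_force: 0.0
```

Request:
send_rows(
  rows=[
    [[0,0,-0.01,0,0,0],[0,0,-0.02,0,0,0],[0,0,-0.02,0,0,0],[0,0,-0.02,0,0,0],[0,0,-0.02,0,0,0],[0,0,-0.02,0,0,0],[0,0,0,0,0,0],[0,0,0,0,0,0]],
  ],
)

```text
clock: 12.0
ee_pos: [0.5495, -0.4065, 0.2357]
orientation: [0.002, 0.707, 0.707, 0.0]
wrist_force: [0.0, 0.0, 0.3]
gripper_width: 1.0
gripper_force: 0.0
```

Request:
send_rows(
  rows=[
    [[0.01,0.006,0,0,0,0],[0.02,0.012,0,0,0,0],[0.02,0.012,0,0,0,0],[0.02,0.012,0,0,0,0],[0.02,0.012,0,0,0,0],[0.02,0.012,0,0,0,0],[0.02,0.012,0,0,0,0],[0.02,0.012,0,0,0,0],[0.02,0.004,0,0,0,0],[0,0,0,0,0,0],[0,0,0,0,0,0],[0,0,0,0,0,0]],
  ],
)

```text
clock: 13.0
ee_pos: [0.6426, -0.2358, 0.2327]
orientation: [-0.001, 0.707, 0.707, -0.001]
wrist_force: [-0.8, -0.6, -0.4]
gripper_width: 1.002
gripper_force: 0.0
```

Run:
```python
from h import *
import pickle
W=cams.capture("wrist");S=cams.capture("side");save(W,"w4");save(S,"d4")
print(env.get_state()["ee_pos"])
for z in(.167,.08,.03):print(np.round(proj(W,[.643,-.236,z])))
B=cv2.resize(S["frame"][170:390,270:480],None,fx=2,fy=2)
cv2.imwrite("pics/c4.png",np.hstack([cv2.resize(W["frame"][60:360,120:520],None,fx=1,fy=1)[:,:,::-1],B[:300,:400,::-1]]))
```

```text
[ 0.64234487 -0.23700168  0.2331432 ]
[317. 249.]
[317. 222.]
[318. 212.]
```

View pics/c4.png

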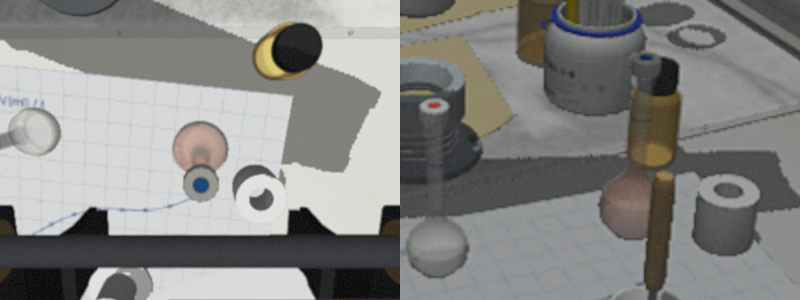

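The left part (wrist) shows the stopper at image (321,245) and bulb at (320,206), about 3 mm off prediction in +x and +y. The right part (side) shows the brush back upright in its stand. I'll check the height of the white cylinder next to the flask.

Run:
```python
from h import *
import pickle
d=pickle.load(open("c0.pkl","rb"));a,b=d["scene"],d["side"]
print("cyl top",tri(ray(a,414,245.7),ray(b,433.6,265)))
W=cams.capture("wrist")
print("stopper",onz(W,321,245,.167),"bulb",onz(W,320,206,.035))
print(np.round(proj(W,[.646,-.233,.167])))
```

```text
cyl top (array([ 0.70569101, -0.280125  ,  0.04983057]), [np.float64(0.0001879582387478824), np.float64(0.0001879582387478404)])
stopper [ 0.64549901 -0.23456918  0.167     ] bulb [ 0.64542905 -0.23052057  0.035     ]
[322. 243.]
```

Request:
send_rows(
  rows=[
    [[0.003,0.003,0.01,0,0,0],[0,0,0.02,0,0,0],[0,0,0.02,0,0,0],[0,0,0.02,0,0,0],[0,0,0.02,0,0,0],[0,0,0.02,0,0,0],[0,0,0.015,0,0,0],[0,0,0.002,0,0,0],[0,0,0,0,0,0],[0,0,0,0,0,0]],
  ],
)

```text
clock: 13.98
ee_pos: [0.6463, -0.2333, 0.1072]
orientation: [0.0, 0.707, 0.707, 0.0]
wrist_force: [0.3, -1.4, 0.2]
gripper_width: 0.998
gripper_force: 0.0
```

Request:
send_rows(
  rows=[
    [[0,0,0,0,0,0],[0,0,0,0,0,0],[0,0,0,0,0,0],[0,0,0,0,0,0],[0,0,0,0,0,0],[0,0,0,0,0,0],[0,0,0,0,0,0],[0,0,0,0,0,0],[0,0,0,0,0,0],[0,0,0,0,0,0],[0,0,0,0,0,0],[0,0,0,0,0,0]],
  ],
  gripper=0.0,
)

```text
clock: 14.98
ee_pos: [0.6459, -0.2331, 0.1065]
orientation: [-0.0, 0.707, 0.707, -0.0]
wrist_force: [-0.1, -0.4, 0.9]
gripper_width: 0.273
gripper_force: 30.0
```

Request:
send_rows(
  rows=[
    [[0,0,0,0,0,0],[0,0,0,0,0,0],[0,0,0,0,0,0],[0,0,0,0,0,0]],
  ],
)

```text
clock: 15.32
ee_pos: [0.6459, -0.233, 0.1065]
orientation: [-0.0, 0.707, 0.707, -0.0]
wrist_force: [-0.2, 0.1, -0.1]
gripper_width: 0.272
gripper_force: 30.0
```

Request:
send_rows(
  rows=[
    [[0,0,-0.01,0,0,0],[0,0,-0.02,0,0,0],[0,0,-0.02,0,0,0],[0,0,-0.02,0,0,0],[0,0,-0.02,0,0,0],[0,0,-0.02,0,0,0],[0,0,0,0,0,0],[0,0,0,0,0,0],[0,0,0,0,0,0]],
  ],
)

```text
clock: 16.07
ee_pos: [0.6455, -0.2329, 0.2157]
orientation: [-0.001, 0.707, 0.707, -0.0]
wrist_force: [-0.2, 0.7, -2.8]
gripper_width: 0.276
gripper_force: 30.0
```

Run:
```python
from h import *
a=cams.capture("scene");b=cams.capture("side");e=np.array(env.get_state()["ee_pos"]);print(e)
for c,(x,y) in((a,(320,80)),(b,(330,90))):print(np.round(np.array(proj(c,e-[0,0,.106]))-[x,y])*3, np.round(np.array(proj(c,e-[0,0,.02]))-[x,y])*3)
A=cv2.resize(a["frame"][80:280,320:450],(390,600),interpolation=cv2.INTER_CUBIC)
B=cv2.resize(b["frame"][90:290,330:460],(390,600),interpolation=cv2.INTER_CUBIC)
cv2.imwrite("pics/c5.png",np.hstack([A,B])[:,:,::-1])
```

```text
[ 0.6452704  -0.23267961  0.21499795]
[168. 423.] [171. 285.]
[183. 417.] [195. 273.]
```

View pics/c5.png

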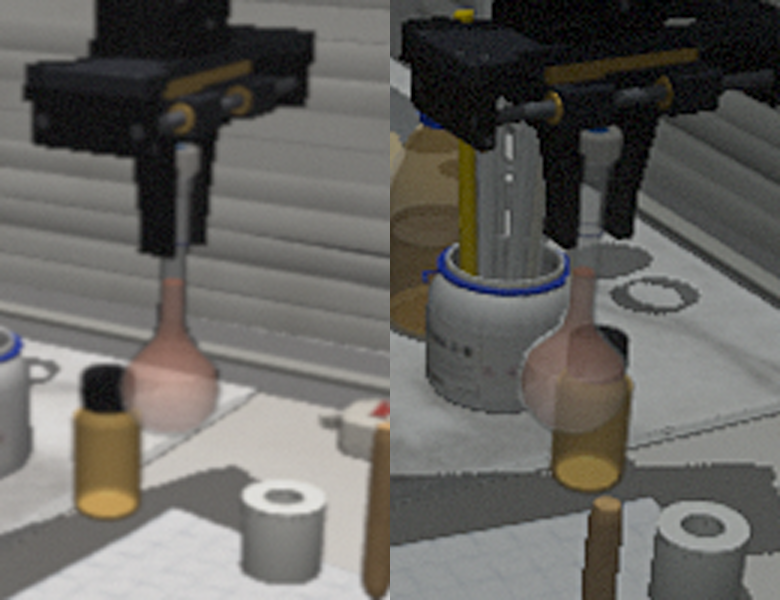

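The flask hangs upright in the grip, with its bottom at crop (170,432) in scene and (185,430) in side, on the TCP axis as predicted. I'll carry it to the cradle.

Request:
send_rows(
  rows=[
    [[0.01,-0.007,0,0,0,0],[0.02,-0.013,0,0,0,0],[0.02,-0.013,0,0,0,0],[0.02,-0.013,0,0,0,0],[0.02,-0.013,0,0,0,0],[0.02,-0.013,0,0,0,0],[0.02,-0.013,0,0,0,0],[0.02,-0.013,0,0,0,0],[0.02,-0.013,0,0,0,0],[0.019,-0.013,0,0,0,0],[0,0,0,0,0,0],[0,0,0,0,0,0]],
  ],
)

```text
clock: 17.17
ee_pos: [0.5212, -0.0428, 0.216]
orientation: [-0.0, 0.706, 0.708, -0.0]
wrist_force: [0.1, -0.9, -1.6]
gripper_width: 0.271
gripper_force: 30.0
```

Request:
send_rows(
  rows=[
    [[0,0,0.01,0,0,0],[0,0,0.015,0,0,0],[0,0,0.01,0,0,0],[0,0,0.005,0,0,0],[0,0,0,0,0,0],[0,0,0,0,0,0]],
  ],
)

```text
clock: 17.67
ee_pos: [0.5219, -0.0444, 0.1762]
orientation: [-0.0, 0.707, 0.707, -0.0]
wrist_force: [0.1, -0.2, -1.5]
gripper_width: 0.271
gripper_force: 30.0
```

Request:
send_rows(
  rows=[
    [[0,0,0.005,0,0,0],[0,0,0.005,0,0,0],[0,0,0.005,0,0,0],[0,0,0,0,0,0],[0,0,0,0,0,0],[0,0,0,0,0,0]],
  ],
)

```text
clock: 18.17
ee_pos: [0.5225, -0.044, 0.1622]
orientation: [0.0, 0.707, 0.707, 0.0]
wrist_force: [1.2, 0.3, 2.8]
gripper_width: 0.268
gripper_force: 30.0
```

Request:
send_rows(
  rows=[
    [[0,0,0.003,0,0,0],[0,0,0.003,0,0,0],[0,0,0.003,0,0,0],[0,0,0,0,0,0],[0,0,0,0,0,0],[0,0,0,0,0,0]],
  ],
)

```text
clock: 18.67
ee_pos: [0.5224, -0.044, 0.1528]
orientation: [0.0, 0.707, 0.707, 0.0]
wrist_force: [0.5, 0.4, 6.2]
gripper_width: 0.272
gripper_force: 30.0
```

Request:
send_rows(
  rows=[
    [[0,0,0.003,0,0,0],[0,0,0.003,0,0,0],[0,0,0.003,0,0,0],[0,0,0.002,0,0,0],[0,0,0,0,0,0],[0,0,0,0,0,0]],
  ],
)

```text
clock: 19.17
ee_pos: [0.5228, -0.044, 0.1423]
orientation: [0.001, 0.707, 0.707, 0.001]
wrist_force: [0.9, 0.0, 10.7]
gripper_width: 0.271
gripper_force: 30.0
```

Request:
send_rows(
  rows=[
    [[0,0,0.002,0,0,0],[0,0,0.001,0,0,0],[0,0,0,0,0,0],[0,0,0,0,0,0],[0,0,0,0,0,0]],
  ],
)

```text
clock: 19.58
ee_pos: [0.523, -0.044, 0.1396]
orientation: [0.001, 0.707, 0.707, 0.001]
wrist_force: [0.2, 0.2, 10.2]
gripper_width: 0.271
gripper_force: 30.0
```

Request:
send_rows(
  rows=[
    [[0,0,0.001,0,0,0],[0,0,0.001,0,0,0],[0,0,0.001,0,0,0],[0,0,0,0,0,0],[0,0,0,0,0,0],[0,0,0,0,0,0]],
  ],
)

```text
clock: 20.08
ee_pos: [0.5248, -0.044, 0.139]
orientation: [0.002, 0.707, 0.707, 0.002]
wrist_force: [-0.4, 0.7, 24.8]
gripper_width: 0.269
gripper_force: 29.9
```

The force jumped to 25 N with no further travel, so the ring is at its stop. I'll ease off slightly, hold, and check that the brush and the other things haven't moved.

Request:
send_rows(
  rows=[
    [[0,0,-0.0005,0,0,0],[0,0,0,0,0,0],[0,0,0,0,0,0],[0,0,0,0,0,0],[0,0,0,0,0,0],[0,0,0,0,0,0],[0,0,0,0,0,0],[0,0,0,0,0,0]],
  ],
)

```text
clock: 20.75
ee_pos: [0.5245, -0.044, 0.1391]
orientation: [0.002, 0.707, 0.707, 0.002]
wrist_force: [-0.4, 0.6, 23.2]
gripper_width: 0.28
gripper_force: 29.9
```

Run:
```python
from h import *
import pickle
d=pickle.load(open("c0.pkl","rb"))["scene"]["frame"].astype(int);c=cams.capture("scene");f=c["frame"].astype(int)
for n,x,y in(("brush",(425,465),(205,345)),("vial",(305,335),(330,375)),("small",(290,330),(285,322)),("bottle",(343,370),(200,255))):
    s=np.s_[y[0]:y[1],x[0]:x[1]];print(n,(np.abs(d[s]-f[s]).max(2)>50).sum(),d[s].size//3)
# ring mouth row: topmost of grey ring shift, flask axis: reddish bulb/neck columns vs predicted
print(proj(c,[.5222,-.0435,.055]),proj(c,[.5222,-.0435,.115]))
hsv=cv2.cvtColor(c["frame"],cv2.COLOR_RGB2HSV);m=(f[:,:,0]-f[:,:,1]>20)&(f[:,:,0]-f[:,:,2]>10)
for v in range(195,240,4):
    u=np.where(m[v,225:285])[0]+225;print(v,(u.min(),u.max(),len(u)) if len(u) else None,end=" ")
s=env.get_state();print(s["ee_pos"],s["wrist_force"],s["gripper_force"])
```

```text
brush 36 5600
vial 0 1350
small 0 1480
bottle 11 1485
(np.float64(253.6623905891497), np.float64(247.47909319115303)) (np.float64(251.30395705500558), np.float64(217.44652489816113))
195 (np.int64(226), np.int64(278), 13) 199 (np.int64(225), np.int64(234), 5) 203 (np.int64(225), np.int64(234), 2) 207 (np.int64(231), np.int64(239), 4) 211 (np.int64(226), np.int64(277), 4) 215 (np.int64(249), np.int64(282), 26) 219 (np.int64(249), np.int64(282), 27) 223 (np.int64(250), np.int64(283), 26) 227 (np.int64(249), np.int64(252), 4) 231 (np.int64(231), np.int64(255), 13) 235 (np.int64(243), np.int64(260), 18) 239 (np.int64(225), np.int64(264), 31) [ 0.52446208 -0.04402141  0.13906011] [-0.23103373  0.28644622 22.5445434 ] 29.92721736431122
```

The brush is in its stand, the other things haven't moved, and the flask is centred over the ring (neck at column 251, as predicted). The force is steady at about 23 N, so I'm handing it in.

```bash
python3 -c "
from workcell import env
print(env.close_job())"
```

```text
the job is handed in; nothing more can be done
None
```

I brushed the well twice, put the brush back in its stand, and pressed the larger (pink) flask in the cradle down to the ring's stop. The gripper was still holding it there at about 23 N when I handed the job in; the hand-in returned no verdict.

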